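# Load the mortar with rock sugar and take up the pestle

## Task

We are about to crush rock sugar: tip all four lumps out of the steel scoop into the white mortar and set the empty scoop back down flat on the worktop, away from the mortar. Then draw the white pestle out of the wooden block and finish still holding it, steady and upright over the middle of the mortar, the end that was in the block pointing down and a few centimetres clear above the rim. Leave the wooden muddler in the block, keep the mortar where it stands, and do not disturb the other things.

Things in the scene. Friction and masses are not known exactly. Their poses are not given: they have to be found in the camera images.
- scoop: Open steel scoop, wooden handle, lying level. Origin: underside, on its centre line; +x to the open mouth, -x to the handle. Pan 74 mm wide, x = -45 (back wall, 36 high) to +50 mm (lip, 60 wide); floor and walls 2.5 thick, sides 36 mm high at the back, 11 at the lip. 0.16 kg. The lumps in it start to slide out at 30 to 40 degrees of mouth-down tilt; 55 to 60 degrees empties it.
- scoop_grip (a point): Where to grip the scoop: on the handle's axis, at x = -85, z = 28 mm in the scoop's frame. The handle is a straight round bar 15 mm thick along the scoop's x axis, 28 mm above its underside, from x = -59 to -142 mm.
- scoop_lip (a point): Middle of the scoop's open front lip (at x = +50, z = 1 mm in the scoop's frame): the lumps leave over this edge.
- lump0_mid (a point): Middle of a lump of amber rock sugar: faceted, about 26 x 24 x 21 mm, 14 g. At the start all four lie in the scoop.
- lump1_mid (a point): Middle of the second sugar lump.
- lump2_mid (a point): Middle of the third sugar lump.
- lump3_mid (a point): Middle of the fourth sugar lump.
- mortar: White porcelain mortar, a round open bowl on a flat foot: 134 mm across the rim, 64 mm high, mouth about 118 mm wide inside narrowing to an inner floor 13 mm above the worktop; 0.9 kg, loose. Origin: centre of its underside; z up.
- block: Fixed wooden wedge, 116 deep x 152 wide x 115 mm high. Origin on the worktop; -x is its front. Its front face slopes at 45 degrees, 58 mm high at x = -45 to 113 mm at x = +10, with two bores square to it, 32 mm wide, 75 deep, mouths at x = -17.5, y = -42 and +42, z = 85.5 mm; out of a bore is (-0.707, 0, 0.707) in its frame. Pestle in one bore, muddler in the other, either way round.
- pestle: White porcelain pestle, round, 131 mm long, thick head 28.5 mm, top knob 20 mm; grips as an even taper between them (waist filled), about 22 mm thick 25 mm below its top; 0.18 kg, varies. It leans in its bore, head first, 43 degrees from level with 56 mm of its length out; draw it 75 mm or more along the bore to free it. Its frame is oblique to it: take its axis from pestle_tip to pestle_top.
- pestle_tip (a point): The end of the pestle's thick head, on its axis, at the bottom of the bore. This end must point down at the end.
- pestle_top (a point): The free thinner end of the pestle, on its axis, 131 mm from pestle_tip.
- muddler: Plain light wooden muddler stick, 28 mm thick, 144 mm long, standing in the block's other bore in the same attitude, 84 mm out of line with the pestle; its top is 130 mm above the worktop; it stays there. Frame oblique to it as the pestle's.
- salt_bowl: Little brown salt bowl, 67 mm across, 29 mm high, loose; not to be disturbed. Origin: centre of underside.
- jar: Dark spice jar with a cork-coloured lid, 57 mm across, 89 mm high, loose; not to be disturbed. Origin: centre of underside.
- kitchen_timer: Round cream kitchen timer, 65 mm across, 58 mm high, loose; not to be disturbed. Origin: centre of underside.
- mill: Tall brown pepper mill, 52 mm across, 172 mm high, fixed at the back edge; a white salt mill of the same size stands 65 mm to its right. Origin: centre of underside.

How it is judged:
By the outcome, as a careful person would: the job done as asked, in the order asked, and still so for the second after the job is handed in, while the arm keeps its last pose, push and grip.
It also fails if it takes over 64 s, if anything falls off the work surface, if the arm or the gripper's body presses on something with over 40 N, if the wrist force passes 120 N, or if a joint passes its speed limit or range.

## Robot

A 6-joint arm with a two-finger parallel gripper is mounted at the origin on a cart in front of the work surface, level with it; the furniture and walls round the work are solid. World frame = base frame: x ahead of the robot, y to its left, z up, the work surface at z = 0. Lengths are in m, angles in degrees, forces in N, time in s.
With the tool pointing down it reaches from about 0.4 to 0.825 m from the base axis. Payload 7 kg.
Tool frame: the origin (TCP) lies midway between the tips of the shut fingers; the grasp point (between the pads) lies r.grip_depth behind it (r.grip_depth is the distance from the TCP to the grasp point, in m); z points along the fingers, y is the line along which they close (so a half turn about z gives the same grasp; the last joint's range is limited). The gripper opens to 88 mm and grips with 3 to 60 N. Pads are 19 mm wide; open, the fingers measure 130 mm over their backs; the gripper's body (78 mm by 193 mm) begins 47 mm behind the grasp point.
Start: joints at [79.647, 20.546, 0.682, 0, -70.136, -16.507], TCP at [0.305, 0.602, 0.227] pointing down, gripper open.
Joint ranges: [-176.03, 176.03], [-82.01, 121.73], [-58.28, 71.71], [-173.87, 95.51], [-174.79, -0.11], [-173.66, 173.66]. Speed limits (degrees/s): [136.94, 136.94, 172.46, 180, 180, 180].

## Interface

Orientations are given as [roll, pitch, yaw] about the fixed x, y, z axes, in that order (R = Rz(yaw) Ry(pitch) Rx(roll)).
In Python, from plant import r gives the robot as it stands.
- The arm moves only by the tool drive_effector, called by a JSON object that holds its "name" and its "arguments", one argument or row to a line. Schema: {"type":"object","properties":{"steps":{"type":"array","items":{"type":"array","items":{"type":"array","items":{"type":"number"},"minItems":6,"maxItems":6},"minItems":1,"maxItems":12},"minItems":1,"maxItems":1},"aperture":{"type":"number"},"grip_force":{"type":"number"},"only":{"type":"string"},"quiet":{"type":"boolean"},"lines":{"type":"string"}},"required":["steps"],"additionalProperties":false}. steps is a list that holds a single list of rows (three levels of brackets), with 1 to 12 rows, each of 6 numbers: dx, dy, dz in units of 100 mm, then a rotation vector rx, ry, rz in units of 10 degrees; each row is the pose to reach, as a shift and turn from the pose commanded when the call began, along the tool's axes at that moment; what a row does not reach only later rows make up. A row lasts 1/12 s, in which the tool goes at most 0.0417 m and 7.16 degrees, less where a joint would pass 70% of its speed; a pose out of reach is approached as far as the arm can. aperture is the finger opening in m, set as the call begins (left out keeps the last). The fingers move at their own pace and stop on an object; grip_force is the grip in N (left out, the last holds). Time passes only in rows, so rows that do not move let the fingers close. The tool returns the time, the measured TCP pose, the force, the opening and the grip force at its end. only (a regular expression) keeps the lines of the reply that match it, lines (a string "A,B") keeps lines A to B, and quiet returns only ok. Input that does not fit is refused with a message, and nothing moves.
- r.get_state(): the state, without advancing time (a new reading comes with each control period).
- r.capture(name): name is "scene" or "top" or "wrist"; returns a dict with "frame" (400x640x3 uint8, red, green, blue), "z_map" (400x640 float32, m along the optical axis (not along the pixel's ray), 0 where there is no reading), "fx", "fy", "cx", "cy" (pixels), "D" ([k1, k2, p1, p2, k3] as OpenCV has them; the pictures are not rectified), "cam_to_world" (4x4, takes a point from camera to world coordinates). Camera axes: x right, y down, z forward; pixel columns grow to the right and rows downward; lengths in m; the calibration is good to about 2 mm. A picture is of the moment at which its call begins.
- r.close_job(): hands the job in; it is judged then, once.
The state is a dict: "time_s": time; "joints": joint angles; "qd": joint speeds; "joint_torque": joint torques, N m; "tcp_pos": TCP position; "eef_rot": TCP orientation; "contact_force": force on the tool from outside, world axes, zero at the start; "moment": the same for the moment, N m; "gripper_width": finger opening in m; "gripper_force": force on a finger pad.
Only numpy, scipy, OpenCV 4.12 (cv2) and the standard library are available. Lean on these libraries where they do the work, as an engineer would, in place of code of your own. Each camera call takes 0.05 s, during which the arm holds its last target. There are 200 camera calls.

## Working session

There is one attempt and no reset: what is moved stays moved. The work goes in short steps, Python scripts to look and compute and a tool call to move; the robot and the scene stay as the last step left them, time stands still between calls to the robot, and variables do not carry over. Pictures are saved under pics/ and viewed, at most 10 in all, crops included, and the job is handed in when it is done.

```bash
ls; mkdir -p pics; python3 - <<'E'
from plant import r
import cv2, pickle
print(r.get_state(), r.grip_depth)
for n in ["scene","top"]:
    c=r.capture(n); pickle.dump(c,open(f"pics/{n}0.pkl","wb"))
    cv2.imwrite(f"pics/{n}0.png",c["frame"][:,:,::-1])
    print(n,c["fx"],c["cx"],c["D"],c["cam_to_world"])
E
```

```text
pics
plant.py
{'time_s': 0.0, 'joints': array([ 7.96468870e+01,  2.05908804e+01,  6.33052656e-01, -2.20655382e-02,
       -7.01347281e+01, -1.65063616e+01]), 'qd': array([ 0.04104079, -0.00748793, -0.0719813 , -0.195678  ,  0.08428422,
        0.03658307]), 'joint_torque': array([ 6.50367638e-04, -5.82714164e+01,  2.93042511e+01,  6.99714705e+00,
        6.67290558e-03, -1.60158006e-04]), 'tcp_pos': array([0.30476383, 0.60172691, 0.22561735]), 'eef_rot': array([ 1.79905364e+02, -6.41189071e-03, -2.68669842e+01]), 'contact_force': array([-0.05188091, -0.41161782,  0.72098432]), 'moment': array([ 0.03254795,  0.03544714, -0.02473591]), 'gripper_force': 0.0, 'gripper_width': 0.08804115706691219} 0.0188
scene 419.16642689918984 315.9207734588566 [-0.08826133  0.          0.          0.          0.        ] [[ 0.74784066 -0.41498722  0.51818911 -0.06933597]
 [-0.6637842  -0.48054425  0.57312107 -0.67043432]
 [ 0.01117487 -0.77256898 -0.63483249  0.82991443]
 [ 0.          0.          0.          1.        ]]
top 397.70605679275354 325.29835835852214 [0.02162259 0.         0.         0.         0.        ] [[ 0.00836326 -0.99833551  0.05706362  0.4759183 ]
 [-0.99994817 -0.00868086 -0.00532007  0.01025554]
 [ 0.00580658 -0.05701617 -0.99835637  1.03789986]
 [ 0.          0.          0.          1.        ]]
```
View pics/scene0.png

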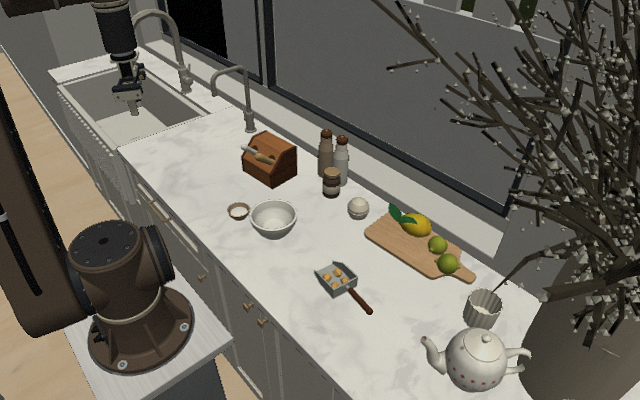

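View pics/top0.png

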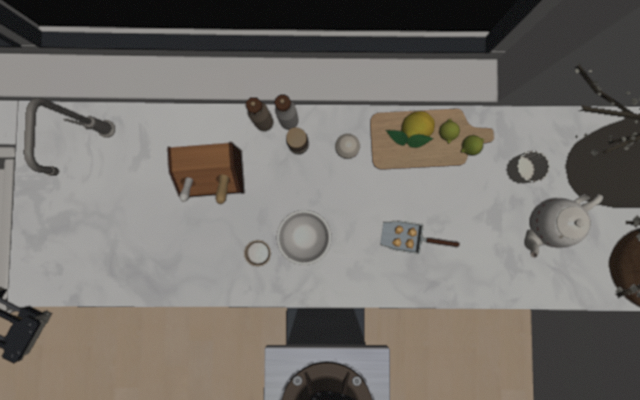

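The scene shows the scoop (pan ≈(336,278), handle to (370,312)), the mortar (273,218) and the block (270,158) holding both sticks. In the top view the mortar is at (304,237), and the scoop pan at (402,237) with its mouth to the left (+y) and its handle out to (458,243). The pestle (white) is at (187,188) and the muddler at (222,188).

```bash
cat > h.py <<'E'
import numpy as np, cv2, pickle
from scipy.spatial.transform import Rotation as R
def load(n): return pickle.load(open(f"pics/{n}.pkl","rb"))
def rays(c):
    h,w=c["z_map"].shape; v,u=np.mgrid[:h,:w]
    K=np.array([[c["fx"],0,c["cx"]],[0,c["fy"],c["cy"]],[0,0,1.]])
    p=cv2.undistortPoints(np.stack([u,v],-1).reshape(-1,1,2).astype(np.float64),K,np.array(c["D"])).reshape(h,w,2)
    return np.dstack([p,np.ones((h,w))])
def cloud(c):
    P=rays(c)*c["z_map"][...,None]; M=c["cam_to_world"]
    return P@M[:3,:3].T+M[:3,3]
def on_plane(c,z):
    M=c["cam_to_world"]; d=rays(c)@M[:3,:3].T
    return M[:3,3]+d*((z-M[2,3])/d[...,2])[...,None]
def pca(p):
    m=p.mean(0); return m,np.linalg.svd(p-m,full_matrices=False)[2][0]
def ring(p):
    A=np.c_[2*p[:,:2],np.ones(len(p))]; s=np.linalg.lstsq(A,(p[:,:2]**2).sum(1),rcond=None)[0]
    return s[:2],np.sqrt(s[2]+s[0]**2+s[1]**2)
E
python3 - <<'E'
from h import *
np.set_printoptions(precision=4,suppress=True)
for n in ["top0","scene0"]:
    c=load(n); P=cloud(c); hsv=cv2.cvtColor(c["frame"],cv2.COLOR_RGB2HSV).astype(int); H,S,V=[hsv[...,i] for i in range(3)]
    print(n)
    box=lambda x0,x1,y0,y1,z0,z1:(P[...,0]>x0)&(P[...,0]<x1)&(P[...,1]>y0)&(P[...,1]<y1)&(P[...,2]>z0)&(P[...,2]<z1)
    if n=="top0":
        for nm,(u,v) in dict(mortar=(304,237),mrim=(280,237),scoopfloor=(410,233),handle=(445,241),pest=(187,188),mud=(222,188),blk=(205,155),salt=(258,253),timer=(347,146),table=(350,200)).items(): print(nm,P[v,u],hsv[v,u])
        c0=P[237,304]
    near=np.hypot(P[...,0]-c0[0],P[...,1]-c0[1])<.085
    m=near&(P[...,2]>.057)&(P[...,2]<.075); print("rim",m.sum(),ring(P[m]),np.percentile(P[m][:,2],[5,50,95]))
    h0=P[241,445] if n=="top0" else h0
    m=box(h0[0]-.05,h0[0]+.05,h0[1]-.07,h0[1]+.06,.018,.06)&(S>90)&(V<130); print("handle",m.sum())
    p=P[m]; mm,d=pca(p); t=(p-mm)@d; print(mm,d,t.min(),t.max(), mm+d*t.min(),mm+d*t.max(),np.percentile(p[:,2],[5,50,95]))
    ys,xs=np.where(m);print(xs.min(),xs.max(),ys.min(),ys.max())
E
```

```text
top0
mortar [0.4306 0.0586 0.0126] [ 38   6 161]
mrim [0.4321 0.1154 0.0566] [ 20  13 117]
scoopfloor [ 0.4434 -0.2117  0.0212] [ 17 126 128]
handle [ 0.4245 -0.2971  0.0324] [ 7 85 63]
pest [0.5472 0.3306 0.1012] [ 18  11 119]
mud [0.5471 0.2457 0.1131] [ 17 104 110]
blk [0.6241 0.2873 0.1119] [ 13 135 113]
salt [0.3895 0.1746 0.0192] [ 42   8 163]
timer [ 0.6586 -0.0478  0.0586] [ 19  19 149]
table [ 0.5274 -0.0601 -0.0023] [ 20   5 161]
rim 610 (array([0.4335, 0.0568]), np.float64(0.062323261452491244)) [0.0586 0.0639 0.067 ]
handle 83
[ 0.4222 -0.2892  0.0361] [-0.1397 -0.9902 -0.0025] -0.03757083696994962 0.037062117403826735 [ 0.4275 -0.252   0.0362] [ 0.417  -0.3259  0.036 ] [0.0326 0.0364 0.0388]
427 457 239 245
scene0
rim 381 (array([0.4289, 0.0577]), np.float64(0.06244325372344324)) [0.0576 0.0626 0.0657]
handle 167
[ 0.4156 -0.2935  0.0339] [-0.1344 -0.9908 -0.0159] -0.04589596713732193 0.03791311964949279 [ 0.4218 -0.2481  0.0346] [ 0.4105 -0.3311  0.0333] [0.0291 0.0342 0.037 ]
348 372 288 314
```

```bash
python3 - <<'E'
import cv2
a=cv2.imread("pics/top0.png")
s=cv2.imread("pics/scene0.png")
x=cv2.resize(a[135:215,155:255],(400,320),interpolation=cv2.INTER_CUBIC)
y=cv2.resize(a[205:270,370:470],(400,260),interpolation=cv2.INTER_CUBIC)
z=cv2.resize(s[125:195,230:310],(400,350),interpolation=cv2.INTER_CUBIC)[:320]
w=cv2.resize(s[255:320,305:385],(320,260),interpolation=cv2.INTER_CUBIC)
w=cv2.copyMakeBorder(w,0,0,0,80,cv2.BORDER_CONSTANT)
cv2.imwrite("pics/crop.png",cv2.vconcat([cv2.hconcat([x,z]),cv2.hconcat([y,w])]))
E
```

```text
(no output)
```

View pics/crop.png

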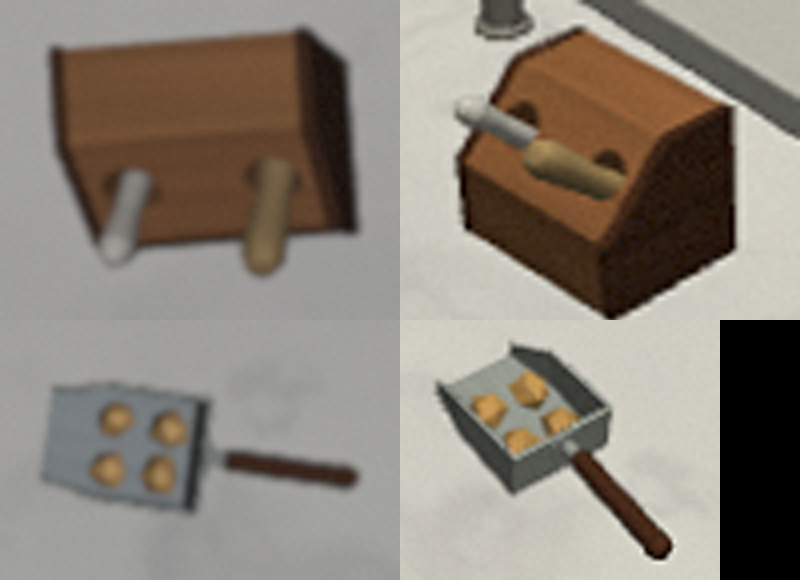

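The crop confirms that white pestle is in the bore at world y≈0.33 and the muddler in the bore at y≈0.245. All four lumps sit in the pan, which faces +y. Next I'll work out the move to above the scoop handle.

```bash
cat >> h.py <<'E'
def rel(pos,rot,s=None,base=None):
    """rows (m, deg) from present pose to target TCP pos, Rotation"""
    if base is None:
        from plant import r
        s=r.get_state(); base=(s["tcp_pos"],R.from_euler("xyz",s["eef_rot"],degrees=True))
    d=base[1].inv().apply(np.asarray(pos)-base[0]); w=(base[1].inv()*rot).as_rotvec(degrees=True)
    return np.r_[np.round(d,4),np.round(w,2)].tolist()
E
python3 - <<'E'
from h import *
D=lambda y:R.from_euler("xyz",[180,0,y],degrees=True)
print(rel([.5,.15,.24],D(-65)))
print(rel([.421,-.2735,.16],D(-97.9)))
E
```

```text
[0.3783, 0.3148, -0.0138, 0.08, -0.04, 38.13]
[0.4992, 0.7282, 0.0669, 0.07, -0.06, 71.03]
```

The rows are not in the units I measure in: shifts go in units of 100 mm and turns go in units of 10 degrees. I convert before sending: 0.378 m is 3.78, 0.315 m is 3.15, 38 degrees is 3.8.

{"name": "drive_effector", "arguments": {
  "steps": [
    [[3.78, 3.15, -0.14, 0, 0, 3.8], [3.78, 3.15, -0.14, 0, 0, 3.8], [3.78, 3.15, -0.14, 0, 0, 3.8], [3.78, 3.15, -0.14, 0, 0, 3.8], [3.78, 3.15, -0.14, 0, 0, 3.8], [3.78, 3.15, -0.14, 0, 0, 3.8], [3.78, 3.15, -0.14, 0, 0, 3.8], [3.78, 3.15, -0.14, 0, 0, 3.8], [3.78, 3.15, -0.14, 0, 0, 3.8], [3.78, 3.15, -0.14, 0, 0, 3.8], [3.78, 3.15, -0.14, 0, 0, 3.8], [3.78, 3.15, -0.14, 0, 0, 3.8]]
  ],
  "aperture": 0.088
}}

```text
time_s: 1.1
tcp_pos: [0.5002, 0.1478, 0.2407]
eef_rot: [180.0, -0.0, -64.9]
contact_force: [1.5, 0.8, -0.4]
gripper_width: 0.0878
gripper_force: 0.0
```

```bash
python3 - <<'E'
from h import *
D=lambda y:R.from_euler("xyz",[180,0,y],degrees=True)
print(rel([.421,-.2735,.15],D(-97.9)))
E
```

```text
[0.3478, 0.2505, 0.0907, 0.0, -0.0, 33.02]
```

Converted, 0.348 m is 3.48, 0.25 m is 2.5, 33 degrees is 3.3.

{"name": "drive_effector", "arguments": {
  "steps": [
    [[3.48, 2.5, 0.9, 0, 0, 3.3], [3.48, 2.5, 0.9, 0, 0, 3.3], [3.48, 2.5, 0.9, 0, 0, 3.3], [3.48, 2.5, 0.9, 0, 0, 3.3], [3.48, 2.5, 0.9, 0, 0, 3.3], [3.48, 2.5, 0.9, 0, 0, 3.3], [3.48, 2.5, 0.9, 0, 0, 3.3], [3.48, 2.5, 0.9, 0, 0, 3.3], [3.48, 2.5, 0.9, 0, 0, 3.3], [3.48, 2.5, 0.9, 0, 0, 3.3], [3.48, 2.5, 0.9, 0, 0, 3.3], [3.48, 2.5, 0.9, 0, 0, 3.3]]
  ],
  "aperture": 0.06
}}

```text
time_s: 2.1
tcp_pos: [0.4195, -0.2738, 0.1489]
eef_rot: [179.8, 0.0, -98.1]
contact_force: [1.2, 0.3, 0.3]
gripper_width: 0.0597
gripper_force: 0.0
```

```bash
python3 - <<'E'
from h import *
from plant import r
c=r.capture("wrist"); pickle.dump(c,open("pics/w1.pkl","wb")); cv2.imwrite("pics/w1.png",c["frame"][:,:,::-1])
P=cloud(c); hsv=cv2.cvtColor(c["frame"],cv2.COLOR_RGB2HSV).astype(int); S=hsv[...,1];V=hsv[...,2]
m=(S>90)&(V<130)&(P[...,2]>.015)&(P[...,2]<.06)&(P[...,0]>.36)&(P[...,0]<.48)&(P[...,1]<-.23)&(c["z_map"]>0)
p=P[m];print(m.sum(),rel([.421,-.2735,.15],R.from_euler("xyz",[180,0,-97.9],degrees=True)))
mm,d=pca(p); t=(p-mm)@d; print(mm,d,mm+d*t.min(),mm+d*t.max(),np.percentile(p[:,2],[1,50,99]))
E
```

```text
1137 [0.0008, -0.0011, -0.0006, 0.13, 0.01, -0.18]
[ 0.42124743 -0.29202033  0.03428606] [ 0.13751656  0.99049591 -0.00265446] [ 0.41593298 -0.33029887  0.03438865] [ 0.42719487 -0.24918246  0.03417126] [0.03138004 0.03447819 0.03665328]
```

View pics/w1.png

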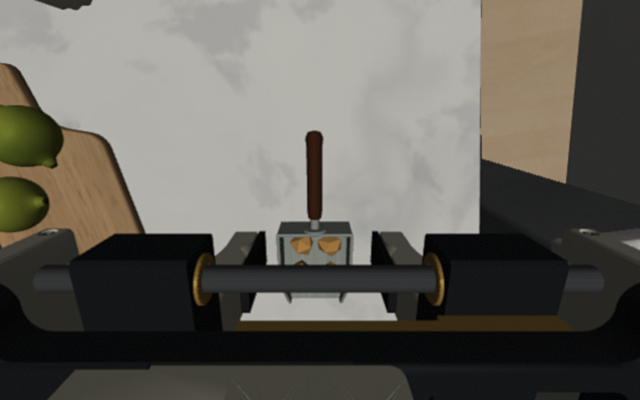

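The wrist view shows the handle (315,175) centred between the fingers, and all the lumps still in the pan. The handle axis agrees with the first measurement to within about 3 mm, so I'm correcting by that and grasping.

{"name": "drive_effector", "arguments": {
  "steps": [
    [[0.01, -0.04, 0.4, 0, 0, 0], [0.01, -0.04, 0.8, 0, 0, 0], [0.01, -0.04, 1.1, 0, 0, 0], [0.01, -0.04, 1.3, 0, 0, 0], [0.01, -0.04, 1.395, 0, 0, 0], [0.01, -0.04, 1.395, 0, 0, 0]]
  ],
  "aperture": 0.06
}}

```text
time_s: 2.65
tcp_pos: [0.4242, -0.2714, 0.0094]
eef_rot: [179.8, 0.0, -97.8]
contact_force: [-0.4, -1.6, -0.1]
gripper_width: 0.0601
gripper_force: 0.0
```

{"name": "drive_effector", "arguments": {
  "steps": [
    [[0, 0, 0, 0, 0, 0], [0, 0, 0, 0, 0, 0], [0, 0, 0, 0, 0, 0], [0, 0, 0, 0, 0, 0], [0, 0, 0, 0, 0, 0], [0, 0, 0, 0, 0, 0], [0, 0, 0, 0, 0, 0], [0, 0, 0, 0, 0, 0]]
  ],
  "aperture": 0,
  "grip_force": 60
}}

```text
time_s: 3.32
tcp_pos: [0.4251, -0.2725, 0.0112]
eef_rot: [180.0, -0.0, -97.9]
contact_force: [0.4, -0.9, 1.9]
gripper_width: 0.0134
gripper_force: 60.0
```

Converted, -0.1 m is -1, -0.08 m is -0.8.

{"name": "drive_effector", "arguments": {
  "steps": [
    [[0, 0, -0.1, 0, 0, 0], [0, 0, -0.3, 0, 0, 0], [0, 0, -0.6, 0, 0, 0], [0, 0, -0.8, 0, 0, 0], [0, 0, -1, 0, 0, 0], [0, 0, -1, 0, 0, 0], [0, 0, -1, 0, 0, 0]]
  ]
}}

```text
time_s: 3.9
tcp_pos: [0.4258, -0.2725, 0.1125]
eef_rot: [-179.8, 0.0, -97.9]
contact_force: [0.1, 0.3, -3.2]
gripper_width: 0.0135
gripper_force: 59.9
```

```bash
python3 - <<'E'
from h import *
from plant import r
c=r.capture("scene"); pickle.dump(c,open("pics/s1.pkl","wb")); cv2.imwrite("pics/s1.png",cv2.resize(c["frame"][190:330,260:440,::-1],(720,560),interpolation=cv2.INTER_CUBIC))
E
```

```text
(no output)
```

View pics/s1.png

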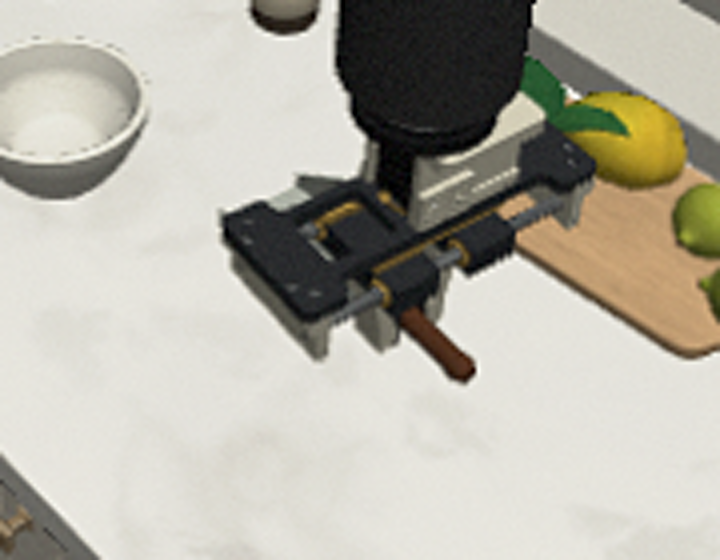

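The scoop is held, the mortar rim is clear at the upper left, and the handle looks level. I'll compute the pour poses, pivoting about the lip over the mortar.

```bash
python3 - <<'E'
from h import *
from plant import r
s=r.get_state(); c=load("s1"); P=cloud(c); hsv=cv2.cvtColor(c["frame"],cv2.COLOR_RGB2HSV).astype(int)
m=(hsv[...,1]>90)&(hsv[...,2]<130)&(P[...,2]>.1)&(P[...,2]<.17)&(abs(P[...,0]-.42)<.03)&(P[...,1]<-.285)&(P[...,1]>-.36)
print("handle",m.sum(),*pca(P[m]))
R0=R.from_euler("xyz",[180,0,-97.9],degrees=True); lip=np.array([-.134,0,.010])
Lx=np.array([.4276,.032,.09])
T=lambda th,dz=0:(Lx+[0,0,dz]-(R0*R.from_euler("y",th,degrees=True)).apply(lip),R0*R.from_euler("y",th,degrees=True))
print("to level high",rel(*T(0,.04)))
b=T(0,.04)
for th in [20,30,40,50,60]: print(th,T(th)[0],rel(*T(th),base=b))
E
```

```text
handle 113 [ 0.41696032 -0.30901697  0.13505428] [-0.13185092 -0.99093312 -0.02582404]
to level high [-0.1677, 0.0391, -0.0287, -0.03, 0.02, 0.02]
20 [ 0.41076323 -0.08933603  0.14522763] [-0.0115, 0.0, -0.0052, 0.0, 20.0, 0.0]
30 [ 0.41233714 -0.0779935   0.16566025] [-0.023, -0.0, -0.0257, -0.0, 30.0, 0.0]
40 [ 0.4143748  -0.06330888  0.18379398] [-0.0378, 0.0, -0.0438, -0.0, 40.0, 0.0]
50 [ 0.4168143  -0.04572834  0.19907783] [-0.0555, 0.0, -0.0591, -0.0, 50.0, -0.0]
60 [ 0.41958152 -0.02578607  0.2110474 ] [-0.0757, -0.0, -0.071, -0.0, 60.0, 0.0]
```

{"name": "drive_effector", "arguments": {
  "steps": [
    [[-0.06, 0.01, -0.1, 0, 0, 0], [-0.2, 0.05, -0.2, 0, 0, 0], [-0.4, 0.09, -0.29, 0, 0, 0], [-0.6, 0.14, -0.29, 0, 0, 0], [-0.8, 0.19, -0.29, 0, 0, 0], [-1, 0.23, -0.29, 0, 0, 0], [-1.2, 0.28, -0.29, 0, 0, 0], [-1.4, 0.33, -0.29, 0, 0, 0], [-1.55, 0.36, -0.29, 0, 0, 0], [-1.65, 0.39, -0.29, 0, 0, 0], [-1.68, 0.39, -0.29, 0, 0, 0], [-1.68, 0.39, -0.29, 0, 0, 0]]
  ]
}}

```text
time_s: 4.95
tcp_pos: [0.4092, -0.1, 0.1399]
eef_rot: [179.9, -0.0, -97.8]
contact_force: [-0.2, -0.4, -1.4]
gripper_width: 0.0134
gripper_force: 59.9
```

{"name": "drive_effector", "arguments": {
  "steps": [
    [[-0.02, 0, 0, 0, 0.5, 0], [-0.05, 0, 0, 0, 1, 0], [-0.08, 0, -0.02, 0, 1.5, 0], [-0.115, 0, -0.05, 0, 2, 0], [-0.17, 0, -0.15, 0, 2.5, 0], [-0.23, 0, -0.26, 0, 3, 0], [-0.26, 0, -0.3, 0, 3.2, 0], [-0.29, 0, -0.33, 0, 3.4, 0], [-0.32, 0, -0.36, 0, 3.6, 0], [-0.35, 0, -0.4, 0, 3.8, 0], [-0.38, 0, -0.44, 0, 4, 0], [-0.38, 0, -0.44, 0, 4, 0]]
  ]
}}

```text
time_s: 5.95
tcp_pos: [0.4156, -0.0625, 0.1839]
eef_rot: [180.0, -40.2, -97.8]
contact_force: [0.2, -0.0, -2.1]
gripper_width: 0.0134
gripper_force: 59.9
```

```bash
python3 - <<'E'
from h import *
R0=R.from_euler("xyz",[180,0,-97.9],degrees=True); lip=np.array([-.134,0,.010])
Lx=np.array([.4276,.032,.09])
T=lambda th:(Lx-(R0*R.from_euler("y",th,degrees=True)).apply(lip),R0*R.from_euler("y",th,degrees=True))
for th in [40,45,50,55,60]: print(th,rel(*T(th),base=T(40)))
print(rel(*T(40)))
from plant import r
print(r.get_state()["joints"])
E
```

```text
40 [0.0, 0.0, 0.0, 0.0, 0.0, 0.0]
45 [-0.0014, -0.0, -0.0116, 0.0, 5.0, -0.0]
50 [-0.0038, -0.0, -0.0231, 0.0, 10.0, -0.0]
55 [-0.0072, -0.0, -0.0343, 0.0, 15.0, 0.0]
60 [-0.0115, -0.0, -0.0452, 0.0, 20.0, -0.0]
[0.0007, 0.0011, 0.0008, -0.02, -0.15, 0.08]
[ 42.73791596   9.98502665 -42.64297803  25.44909144 -72.24525013
 -66.082175  ]
```

Converted, -0.045 m is -0.45, -0.04 m is -0.4, 6 degrees is 0.6.

{"name": "drive_effector", "arguments": {
  "steps": [
    [[0, 0, -0.05, 0, 0.2, 0], [-0.01, 0, -0.09, 0, 0.4, 0], [-0.02, 0, -0.14, 0, 0.6, 0], [-0.03, 0, -0.18, 0, 0.8, 0], [-0.04, 0, -0.23, 0, 1, 0], [-0.05, 0, -0.28, 0, 1.2, 0], [-0.07, 0, -0.34, 0, 1.5, 0], [-0.09, 0, -0.4, 0, 1.75, 0], [-0.115, 0, -0.45, 0, 2, 0], [-0.115, 0, -0.45, 0, 2, 0], [-0.115, 0, -0.45, 0, 2, 0], [-0.115, 0, -0.45, 0, 2, 0]]
  ]
}}

```text
time_s: 6.95
tcp_pos: [0.4198, -0.0258, 0.2109]
eef_rot: [179.9, -60.0, -97.8]
contact_force: [0.7, -0.6, -2.4]
gripper_width: 0.0131
gripper_force: 59.9
```

```bash
python3 - <<'E'
from h import *
from plant import r
f=[]
for n in ["top","scene"]:
    c=r.capture(n); pickle.dump(c,open(f"pics/{n}2.pkl","wb"))
    a=c["frame"][190:290,250:350] if n=="top" else c["frame"][170:270,220:320]
    f.append(cv2.resize(a,(400,400),interpolation=cv2.INTER_CUBIC))
cv2.imwrite("pics/p2.png",cv2.hconcat(f)[:,:,::-1])
E
```

```text
(no output)
```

View pics/p2.png

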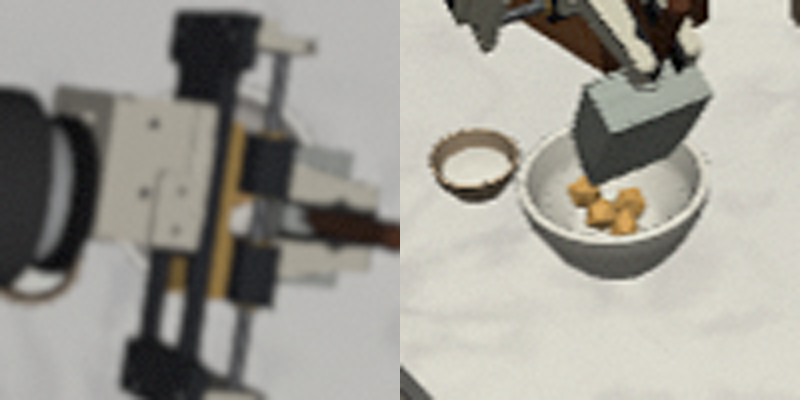

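All four lumps are in the mortar (≈(581,190), (600,213), (629,200) and (625,220) in the right crop) and the scoop is empty. I'm bringing it back level to its old spot.

```bash
python3 - <<'E'
from h import *
D=R.from_euler("xyz",[180,0,-97.9],degrees=True)
print(rel([.407,-.125,.17],D))
print(rel([.4251,-.2725,.06],D,base=(np.array([.407,-.125,.17]),D)))
E
```

```text
[0.0143, -0.0009, 0.107, -0.01, -59.94, 0.0]
[0.1436, -0.0382, 0.11, 0.0, 0.0, 0.0]
```

{"name": "drive_effector", "arguments": {
  "steps": [
    [[0, 0, 0.04, 0, -0.6, 0], [0.01, 0, 0.15, 0, -1.2, 0], [0.03, 0, 0.26, 0, -1.8, 0], [0.05, 0, 0.38, 0, -2.4, 0], [0.07, 0, 0.5, 0, -3, 0], [0.09, -0.01, 0.62, 0, -3.6, 0], [0.1, -0.01, 0.75, 0, -4.2, 0], [0.12, -0.01, 0.87, 0, -4.8, 0], [0.13, -0.01, 0.98, 0, -5.4, 0], [0.14, -0.01, 1.07, 0, -6, 0], [0.14, -0.01, 1.07, 0, -6, 0]]
  ]
}}

```text
time_s: 7.97
tcp_pos: [0.4058, -0.1282, 0.1705]
eef_rot: [-179.8, 0.4, -98.2]
contact_force: [1.4, 0.7, -0.7]
gripper_width: 0.0139
gripper_force: 59.9
```

{"name": "drive_effector", "arguments": {
  "steps": [
    [[0.2, -0.05, 0, 0, 0, 0], [0.5, -0.13, 0.1, 0, 0, 0], [0.8, -0.21, 0.3, 0, 0, 0], [1.1, -0.29, 0.6, 0, 0, 0], [1.35, -0.36, 0.9, 0, 0, 0], [1.44, -0.38, 1.1, 0, 0, 0], [1.44, -0.38, 1.25, 0, 0, 0], [1.44, -0.38, 1.35, 0, 0, 0], [1.44, -0.38, 1.35, 0, 0, 0], [1.44, -0.38, 1.35, 0, 0, 0]]
  ]
}}

```text
time_s: 8.8
tcp_pos: [0.425, -0.2721, 0.0351]
eef_rot: [180.0, -0.0, -97.8]
contact_force: [-0.2, 0.2, -0.9]
gripper_width: 0.0132
gripper_force: 59.9
```

```bash
python3 - <<'E'
from h import *
from plant import r
c=r.capture("scene"); P=cloud(c); hsv=cv2.cvtColor(c["frame"],cv2.COLOR_RGB2HSV).astype(int)
m=(hsv[...,1]>90)&(hsv[...,2]<130)&(P[...,2]>.02)&(P[...,2]<.1)&(abs(P[...,0]-.42)<.03)&(P[...,1]<-.285)&(P[...,1]>-.36)
print("handle",m.sum(),*pca(P[m]))
E
```

```text
handle 102 [ 0.41534786 -0.30883764  0.05804235] [-0.10355771 -0.99439281 -0.02141831]
```

Converted, 0.0235 m is 0.235, 0.021 m is 0.21.

{"name": "drive_effector", "arguments": {
  "steps": [
    [[0, 0, 0.1, 0, 0, 0], [0, 0, 0.17, 0, 0, 0], [0, 0, 0.21, 0, 0, 0], [0, 0, 0.235, 0, 0, 0], [0, 0, 0.235, 0, 0, 0], [0, 0, 0.235, 0, 0, 0]]
  ]
}}

```text
time_s: 9.35
tcp_pos: [0.4252, -0.2723, 0.0113]
eef_rot: [180.0, 0.0, -97.9]
contact_force: [-0.1, 0.8, 0.4]
gripper_width: 0.0139
gripper_force: 59.9
```

{"name": "drive_effector", "arguments": {
  "steps": [
    [[0, 0, 0, 0, 0, 0], [0, 0, 0, 0, 0, 0], [0, 0, 0, 0, 0, 0], [0, 0, 0, 0, 0, 0]]
  ],
  "aperture": 0.03
}}

```text
time_s: 9.68
tcp_pos: [0.4255, -0.2724, 0.0115]
eef_rot: [-180.0, -0.0, -97.9]
contact_force: [-0.1, 1.0, -0.2]
gripper_width: 0.0289
gripper_force: 0.0
```

{"name": "drive_effector", "arguments": {
  "steps": [
    [[0, 0, -0.1, 0, 0, 0], [0, 0, -0.3, 0, 0, 0], [0, 0, -0.7, 0, 0, 0], [0, 0, -1.1, 0, 0, 0], [0, 0, -1.5, 0, 0, 0], [0, 0, -1.9, 0, 0, 0], [0, 0, -2.1, 0, 0, 0], [0, 0, -2.1, 0, 0, 0]]
  ],
  "aperture": 0.06
}}

```text
time_s: 10.35
tcp_pos: [0.4276, -0.2735, 0.228]
eef_rot: [-179.4, -0.1, -97.8]
contact_force: [1.4, -0.4, 0.6]
gripper_width: 0.06
gripper_force: 0.0
```

```bash
python3 - <<'E'
from h import *
from plant import r
c=load("top0"); P=cloud(c); f=c["frame"]; hsv=cv2.cvtColor(f,cv2.COLOR_RGB2HSV).astype(int)
np.set_printoptions(precision=4,suppress=True)
c1=load("scene0"); P1=cloud(c1); h1=cv2.cvtColor(c1["frame"],cv2.COLOR_RGB2HSV).astype(int)
for n,Q,hh in (("top",P,hsv),("scene",P1,h1)):
    b=(Q[...,0]>.5)&(Q[...,0]<.7)&(Q[...,1]>.19)&(Q[...,1]<.40)
    front=b&(hh[...,1]>95)&(Q[...,2]>.07)&(Q[...,2]<.105)&(Q[...,0]>.55)
    q=Q[b&(hh[...,1]>100)&(Q[...,2]>.105)&(Q[...,2]<.125)]
    rect=cv2.minAreaRect(q[:,:2].astype(np.float32)); print(n,"blocktop",len(q),rect,np.median(q[:,2]))
    w=b&(hh[...,1]<60)&(Q[...,2]>.07)&(Q[...,1]>.28)&(Q[...,2]<.16)
    k,lab,st,_=cv2.connectedComponentsWithStats(w.astype(np.uint8)); i=1+st[1:,4].argmax(); w=lab==i
    p=Q[w]; m,d=pca(p); d*=np.sign(d[2]); t=(p-m)@d; print("pestle px",st[i],m,d,m+d*t.min(),m+d*t.max())
    w=b&(hh[...,1]>60)&(Q[...,2]>.1)&(Q[...,0]<.575)&(Q[...,1]<.29)
    if w.sum()>5:
        p=Q[w]; m,d=pca(p); d*=np.sign(d[2]); t=(p-m)@d; print("mud",w.sum(),m,d,m+d*t.max())
E
```

```text
top blocktop 1821 ((0.5884260535240173, 0.29277241230010986), (0.11786188930273056, 0.14991126954555511), 3.3893492221832275) 0.11354763483774999
pestle px [179 178  13  24 178] [0.5432 0.3332 0.1045] [-0.7316 -0.0453  0.6803] [0.5732 0.335  0.0765] [0.5199 0.3317 0.1261]
mud 176 [0.536  0.2451 0.1203] [-0.788  -0.0219  0.6153] [0.5175 0.2446 0.1347]
scene blocktop 600 ((0.576738715171814, 0.294544517993927), (0.14057835936546326, 0.15128347277641296), 4.036771297454834) 0.11286653481062159
pestle px [241 144  16  10  85] [0.537  0.3305 0.1026] [-0.7422 -0.0179  0.6699] [0.567  0.3312 0.0755] [0.5163 0.33   0.1212]
mud 94 [0.5267 0.2413 0.1184] [-0.8136  0.0718  0.5769] [0.5117 0.2426 0.129 ]
```

The scoop is released. The pestle axis direction measured from above, (-0.732,-0.045,0.680), matches the expected 43° lean with the block yawed about 3.5°. The plan is to grip it coaxially, tool along the pestle, so that it hangs upright under a tool pointing straight down.

```bash
cat >> h.py <<'E'
def frame(a,psi):
    z=-np.asarray(a)/np.linalg.norm(a); y=np.array([np.sin(psi),-np.cos(psi),0]); y-=z*(y@z); y/=np.linalg.norm(y)
    return R.from_matrix(np.c_[np.cross(y,z),y,z])
E
python3 - <<'E'
from h import *
a=np.array([-.73,-.045,.682]); F=frame(a,np.radians(3.5)); tcp=np.array([.5442,.3334,.0927])
print(F.as_euler("xyz",degrees=True)); T=tcp+a*.14; print(T)
D=lambda y:R.from_euler("xyz",[180,0,y],degrees=True)
W=(np.array([.48,.03,.25]),D(-40)); print("W",rel(*W)); print("stand",rel(T,F,base=W))
E
```

```text
[-179.97991075  -47.0011772     3.5       ]
[0.442   0.3271  0.18818]
W [-0.3077, -0.0108, -0.0225, -0.47, -0.4, -57.82]
stand [-0.2201, -0.2032, 0.0618, 17.84, 44.66, -40.99]
```

Converted, -0.308 m is -3.08, -0.022 m is -0.22, -58 degrees is -5.8.

{"name": "drive_effector", "arguments": {
  "steps": [
    [[-3.08, -0.11, -0.22, 0, 0, -5.8], [-3.08, -0.11, -0.22, 0, 0, -5.8], [-3.08, -0.11, -0.22, 0, 0, -5.8], [-3.08, -0.11, -0.22, 0, 0, -5.8], [-3.08, -0.11, -0.22, 0, 0, -5.8], [-3.08, -0.11, -0.22, 0, 0, -5.8], [-3.08, -0.11, -0.22, 0, 0, -5.8], [-3.08, -0.11, -0.22, 0, 0, -5.8], [-3.08, -0.11, -0.22, 0, 0, -5.8], [-3.08, -0.11, -0.22, 0, 0, -5.8]]
  ],
  "aperture": 0.06
}}

```text
time_s: 11.18
tcp_pos: [0.478, 0.0322, 0.2435]
eef_rot: [180.0, 0.0, -39.7]
contact_force: [-1.0, 0.8, -0.3]
gripper_width: 0.0602
gripper_force: 0.0
```

{"name": "drive_effector", "arguments": {
  "steps": [
    [[-2.2, -2.03, 0.62, 1.78, 4.47, -4.1], [-2.2, -2.03, 0.62, 1.78, 4.47, -4.1], [-2.2, -2.03, 0.62, 1.78, 4.47, -4.1], [-2.2, -2.03, 0.62, 1.78, 4.47, -4.1], [-2.2, -2.03, 0.62, 1.78, 4.47, -4.1], [-2.2, -2.03, 0.62, 1.78, 4.47, -4.1], [-2.2, -2.03, 0.62, 1.78, 4.47, -4.1], [-2.2, -2.03, 0.62, 1.78, 4.47, -4.1], [-2.2, -2.03, 0.62, 1.78, 4.47, -4.1], [-2.2, -2.03, 0.62, 1.78, 4.47, -4.1], [-2.2, -2.03, 0.62, 1.78, 4.47, -4.1], [-2.2, -2.03, 0.62, 1.78, 4.47, -4.1]]
  ]
}}

```text
time_s: 12.18
tcp_pos: [0.4608, 0.3752, 0.2229]
eef_rot: [178.1, -45.1, 3.5]
contact_force: [1.0, -0.9, -0.4]
gripper_width: 0.0601
gripper_force: 0.0
```

```bash
python3 - <<'E'
from h import *
from plant import r
print(r.get_state()["joints"])
f=[]
for n in ["wrist","top"]:
    c=r.capture(n); pickle.dump(c,open(f"pics/{n}3.pkl","wb")); f.append(c["frame"])
cv2.imwrite("pics/w3.png",np.hstack([f[0][:,:,::-1][:,80:560], cv2.resize(f[1][160:310,150:300,::-1],(320,320)).repeat(1,0) if 0 else cv2.copyMakeBorder(cv2.resize(f[1][200:280,365:465,::-1],(320,256)),0,144,0,0,cv2.BORDER_CONSTANT)]))
E
```

```text
[ 66.19679361   2.32966534 -58.22959574  82.06300317 -40.60690232
 -44.71453251]
```

View pics/w3.png

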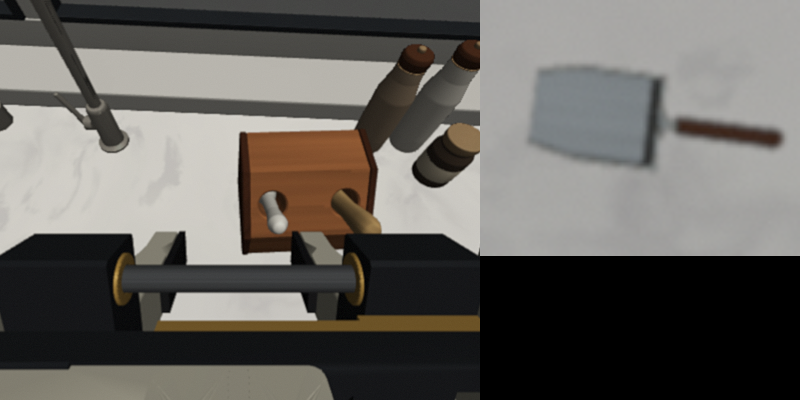

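The wrist view shows the pestle knob at crop (279,224) and the muddler at (370,220), both undisturbed. The inset shows the scoop flat and empty. Joint 3 is at its limit, so the coaxial pose is out of reach. I'll use a 20° forward tool lean at the grasp instead, with the pestle slanted 27° in the pads, and refine the pestle from this view.

```bash
python3 - <<'E'
from h import *
np.set_printoptions(precision=4,suppress=True)
c=load("wrist3"); Q=cloud(c); hh=cv2.cvtColor(c["frame"],cv2.COLOR_RGB2HSV).astype(int)
b=(Q[...,0]>.48)&(Q[...,0]<.6)&(Q[...,1]>.29)&(Q[...,1]<.38)&(Q[...,2]>.07)&(Q[...,2]<.15)&(hh[...,1]<60)
k,lab,st,_=cv2.connectedComponentsWithStats(b.astype(np.uint8)); i=1+st[1:,4].argmax(); p=Q[lab==i]
m,d=pca(p); d*=np.sign(d[2]); a=np.array([-.73,-.045,.682]); t=p@a; print(st[i],len(p),m,d,"top along a",np.percentile(t,[1,50,99,100]))
# cross-axis: v horizontal ~y, n upward normal
v=np.cross([0,0,1],a); v/=np.linalg.norm(v); n=np.cross(a,v); print("v",v,"n",n)
for lo in np.arange(t.max()-.04,t.max(),.008):
    q=p[(t>=lo)&(t<lo+.008)]; print(round(t.max()-lo,3),len(q),"v",np.percentile(q@v,[2,50,98]),"n",np.percentile(q@n,[2,50,98]))
x=np.array([.5144,.3316,.1205]); print("est top",x@a,x@v,x@n)
E
```

```text
[343 194  25  40 587] 587 [0.5392 0.338  0.1068] [-0.7682 -0.0649  0.6369] top along a [-0.3913 -0.3223 -0.3108 -0.3102]
v [ 0.0615 -0.9981  0.    ] n [0.6807 0.042  0.7314]
0.04 25 v [-0.3103 -0.3059 -0.2989] n [0.4568 0.4619 0.4628]
0.032 32 v [-0.3112 -0.3055 -0.2974] n [0.4564 0.4623 0.4636]
0.024 36 v [-0.3112 -0.306  -0.298 ] n [0.4587 0.4631 0.4644]
0.016 102 v [-0.3121 -0.3056 -0.2934] n [0.4509 0.4619 0.4646]
0.008 213 v [-0.3098 -0.3033 -0.295 ] n [0.4489 0.4567 0.4624]
est top -0.30825299999999994 -0.2993222435549194 0.4522025294379839
```

```bash
cat >> h.py <<'E'
a=np.array([-.73,-.045,.682]); a/=np.linalg.norm(a)
v=np.cross([0,0,1],a); v/=np.linalg.norm(v); n=np.cross(a,v)
top=-.309*a-.302*v+.453*n; G=top-.022*a
h=np.array([-a[0],-a[1],0]); h/=np.linalg.norm(h); t=np.radians(20)
zt=np.sin(t)*h-np.cos(t)*np.array([0,0,1]); F=frame(-zt,np.arctan2(h[1],h[0])); TG=G+.0188*zt
E
python3 - <<'E'
from h import *
print(top,G,TG,zt,F.as_euler("xyz",degrees=True)); print(rel(TG-.11*zt,F))
E
```

```text
[0.51533643 0.33434056 0.12057675] [0.53139603 0.33533054 0.10557312] [0.53781383 0.33572616 0.0879069 ] [ 0.34137216  0.02104349 -0.93969262] [180.         -20.           3.52746805]
[0.0038, 0.0415, 0.0499, 1.94, -25.05, -0.53]
```

The rows are not in the units I measure in: shifts go in units of 100 mm and turns go in units of 10 degrees. I convert before sending: 0.05 m is 0.5, 0.041 m is 0.41, -25 degrees is -2.5.

{"name": "drive_effector", "arguments": {
  "steps": [
    [[0.01, 0.1, 0.12, 0.05, -0.6, 0], [0.02, 0.2, 0.25, 0.1, -1.2, 0], [0.03, 0.3, 0.37, 0.15, -1.8, 0], [0.04, 0.41, 0.5, 0.19, -2.5, -0.05], [0.04, 0.41, 0.5, 0.19, -2.5, -0.05], [0.04, 0.41, 0.5, 0.19, -2.5, -0.05], [0.04, 0.41, 0.5, 0.19, -2.5, -0.05], [0.04, 0.41, 0.5, 0.19, -2.5, -0.05]]
  ],
  "aperture": 0.055
}}

```text
time_s: 12.95
tcp_pos: [0.5003, 0.3349, 0.1914]
eef_rot: [180.0, -20.1, 3.5]
contact_force: [0.8, -0.5, 0.5]
gripper_width: 0.0551
gripper_force: 0.0
```

```bash
python3 - <<'E'
from h import *
from plant import r
print(r.get_state()["joints"]); print(rel(TG-.11*zt,F)); print(rel(TG,F))
c=r.capture("wrist"); pickle.dump(c,open("pics/wrist4.pkl","wb"))
np.set_printoptions(precision=4,suppress=True)
Q=cloud(c); hh=cv2.cvtColor(c["frame"],cv2.COLOR_RGB2HSV).astype(int)
b=(Q[...,0]>.48)&(Q[...,0]<.6)&(Q[...,1]>.29)&(Q[...,1]<.38)&(Q[...,2]>.07)&(Q[...,2]<.15)&(hh[...,1]<60)
k,lab,st,_=cv2.connectedComponentsWithStats(b.astype(np.uint8)); i=1+st[1:,4].argmax(); p=Q[lab==i]; s=p@a
print(st[i],"top",np.percentile(s,[99,100]))
for lo in np.arange(s.max()-.04,s.max(),.008):
    q=p[(s>=lo)&(s<lo+.008)]; print(len(q),np.percentile(q@v,[2,50,98]),np.percentile(q@n,[2,50,98]))
E
```

```text
[ 61.6072772    6.12490337 -36.68435898  27.28971998 -39.55312285
  11.8471486 ]
[-0.0001, 0.0015, 0.0001, 0.04, -0.09, -0.01]
[-0.0003, 0.0014, 0.1101, 0.04, -0.09, -0.01]
[ 307  156   25   65 1140] top [-0.3111 -0.3103]
82 [-0.3094 -0.3023 -0.2957] [0.4585 0.4614 0.463 ]
99 [-0.3101 -0.3023 -0.2945] [0.4586 0.4622 0.4638]
109 [-0.3108 -0.3023 -0.2938] [0.4585 0.4629 0.4646]
203 [-0.3115 -0.3023 -0.2923] [0.4543 0.4625 0.4649]
267 [-0.3097 -0.3023 -0.2949] [0.4505 0.4581 0.4629]
```

The wrist view confirms the axis (v=-0.302) to within 1 mm. Descending on the pestle and gripping it.

Converted, 0.11 m is 1.1, 0.1 m is 1.

{"name": "drive_effector", "arguments": {
  "steps": [
    [[0, 0.01, 0.3, 0, 0, 0], [0, 0.01, 0.6, 0, 0, 0], [0, 0.01, 0.85, 0, 0, 0], [0, 0.01, 1, 0, 0, 0], [0, 0.01, 1.1, 0, 0, 0], [0, 0.01, 1.1, 0, 0, 0]]
  ]
}}

```text
time_s: 13.5
tcp_pos: [0.5362, 0.3346, 0.085]
eef_rot: [179.7, -19.9, 3.8]
contact_force: [-0.1, -1.3, -0.1]
gripper_width: 0.0547
gripper_force: 0.0
```

{"name": "drive_effector", "arguments": {
  "steps": [
    [[0, 0, 0, 0, 0, 0], [0, 0, 0, 0, 0, 0], [0, 0, 0, 0, 0, 0], [0, 0, 0, 0, 0, 0], [0, 0, 0, 0, 0, 0], [0, 0, 0, 0, 0, 0], [0, 0, 0, 0, 0, 0]]
  ],
  "aperture": 0,
  "grip_force": 60
}}

```text
time_s: 14.08
tcp_pos: [0.5377, 0.3369, 0.0884]
eef_rot: [179.9, -20.1, 3.7]
contact_force: [-1.3, -1.0, 2.6]
gripper_width: 0.0206
gripper_force: 59.8
```

```bash
python3 - <<'E'
from h import *
from plant import r
b=np.array([-.7071*h[0],-.7071*h[1],.7071]); s=r.get_state(); C=R.from_euler("xyz",s["eef_rot"],degrees=True)
print("bore dir in tool",C.inv().apply(b),s["contact_force"],s["joints"])
E
```

```text
bore dir in tool [-0.42132808 -0.0010733  -0.90689708] [-1.33688257 -1.01754254  2.6305198 ] [ 54.3089794   15.34905341 -44.6073907   43.29856292 -22.82162348
   0.15715556]
```

{"name": "drive_effector", "arguments": {
  "steps": [
    [[-0.02, 0, -0.045, 0, 0, 0], [-0.04, 0, -0.09, 0, 0, 0], [-0.08, 0, -0.18, 0, 0, 0], [-0.126, 0, -0.27, 0, 0, 0], [-0.168, 0, -0.36, 0, 0, 0]]
  ]
}}

```text
time_s: 14.5
tcp_pos: [0.5088, 0.3347, 0.1164]
eef_rot: [179.9, -20.0, 3.7]
contact_force: [2.4, -0.0, -1.4]
gripper_width: 0.02
gripper_force: 59.8
```

{"name": "drive_effector", "arguments": {
  "steps": [
    [[-0.04, 0, -0.09, 0, 0, 0], [-0.08, 0, -0.18, 0, 0, 0], [-0.126, 0, -0.27, 0, 0, 0], [-0.168, 0, -0.36, 0, 0, 0], [-0.21, 0, -0.45, 0, 0, 0], [-0.25, 0, -0.54, 0, 0, 0], [-0.27, 0, -0.63, 0, 0, 0], [-0.27, 0, -0.75, 0, 0, 0], [-0.27, 0, -0.9, 0, 0, 0]]
  ]
}}

```text
time_s: 15.25
tcp_pos: [0.4526, 0.331, 0.1914]
eef_rot: [179.9, -20.0, 3.7]
contact_force: [-0.3, 0.8, -1.5]
gripper_width: 0.0206
gripper_force: 59.8
```

```bash
python3 - <<'E'
from h import *
from plant import r
s=r.get_state(); print(s["joints"])
C=R.from_euler("xyz",s["eef_rot"],degrees=True)
# pestle axis from scene depth
np.set_printoptions(precision=4,suppress=True)
f=[]
for nm in ["top","scene"]:
    c=r.capture(nm); pickle.dump(c,open(f"pics/{nm}5.pkl","wb")); f.append(c["frame"])
cv2.imwrite("pics/p5.png",np.hstack([cv2.resize(f[0][110:270,150:310],(400,400)),cv2.resize(f[1][60:260,160:360],(400,400))])[:,:,::-1])
E
```

```text
[ 66.74951452   2.51169616 -40.85220825  27.87046224 -40.85114427
   6.59256477]
```

View pics/p5.png

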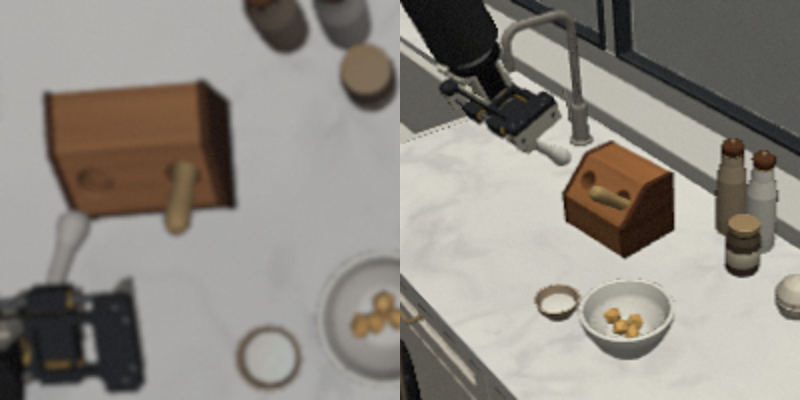

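The pestle is out of the block with its head free (top crop (72,230), scene crop (560,155)). The muddler, mortar with its four lumps and salt bowl look unchanged. Next I'll measure the pestle's axis in the hand.

```bash
python3 - <<'E'
from h import *
from plant import r
np.set_printoptions(precision=4,suppress=True)
s=r.get_state(); C=R.from_euler("xyz",s["eef_rot"],degrees=True); o=s["tcp_pos"]
shift=o-np.array([.5377,.3369,.0884]); et=top+shift; print("exp top/tip",et,et-.131*a)
for nm in ["top5","scene5"]:
    c=load(nm); Q=cloud(c); hh=cv2.cvtColor(c["frame"],cv2.COLOR_RGB2HSV).astype(int)
    e=Q-et; al=-(e@a); rad=np.linalg.norm(e+al[...,None]*a,axis=-1)
    w=(al>.05)&(al<.14)&(rad<.03)&(hh[...,1]<70)&(Q[...,2]>.08); p=Q[w]; m,d=pca(p); d*=np.sign(d[2]); tt=p@d
    # direction from slice medians
    sl=[np.median(p[(abs(al[w]-k)<.006)],0) for k in (.06,.075,.09,.105)]
    d2=sl[0]-sl[-1]; print(nm,w.sum(),"pca",d,"slice",d2/np.linalg.norm(d2),"tip end",m+d*(tt.min()-m@d),"al max",al[w].max())
    print(np.array([[k,*(sl_-et)@np.c_[a,v,n]] for k,sl_ in zip((.06,.075,.09,.105),sl)]))
print("tool-frame a",C.inv().apply(a),"tip",C.inv().apply(et-.131*a-o))
E
```

```text
exp top/tip [0.431  0.3303 0.226 ] [0.5266 0.3362 0.1367]
top5 278 pca [-0.7761 -0.0133  0.6305] slice [-0.7836  0.0064  0.6212] tip end [0.5296 0.3296 0.1464] al max 0.12616973039630996
[[ 0.06   -0.0605  0.005   0.0047]
 [ 0.075  -0.0751  0.0048  0.005 ]
 [ 0.09   -0.09    0.0065  0.0051]
 [ 0.105  -0.1051  0.0075  0.0082]]
scene5 127 pca [-0.732   0.0435  0.6799] slice [-0.7431  0.0588  0.6665] tip end [0.5243 0.326  0.1421] al max 0.1252168452352269
[[ 0.06   -0.0601  0.0043  0.0012]
 [ 0.075  -0.0755  0.006   0.0016]
 [ 0.09   -0.091   0.0071  0.002 ]
 [ 0.105  -0.1058  0.0091  0.0019]]
tool-frame a [-0.4515 -0.0042 -0.8923] tip [0.0491 0.0016 0.0789]
```

```bash
python3 - <<'E'
from h import *
from plant import r
np.set_printoptions(precision=4,suppress=True)
s=r.get_state(); C=R.from_euler("xyz",s["eef_rot"],degrees=True); o=s["tcp_pos"]
et=top+o-np.array([.5377,.3369,.0884]); ae=a-.07*v-.03*n; ae/=np.linalg.norm(ae); tip=C.inv().apply(et-.131*ae-o)
ax=np.cross(ae,[0,0,1]); ang=np.arcsin(np.linalg.norm(ax)); U=R.from_rotvec(ax/np.linalg.norm(ax)*ang)*C
M=lambda p:(np.array(p)-U.apply(tip),U)
A=M([.45,.32,.20]);B=M([.431,.057,.16]); print(ae,U.as_euler("xyz",degrees=True),A[0],B[0],tip)
print(rel(*A)); print(rel(*B,base=A))
c=load("top5");Q=cloud(c); w=(np.hypot(Q[...,0]-.432,Q[...,1]-.057)<.085)&(Q[...,2]>.057)&(Q[...,2]<.075); print(ring(Q[w]))
E
```

```text
[-0.7525  0.0235  0.6581] [-175.1728   28.4698    4.0548] [0.4405 0.3236 0.2931] [0.4215 0.0606 0.2531] [0.0524 0.0107 0.0768]
[0.0217, 0.0083, -0.0977, 4.37, -48.62, 1.73]
[-0.0139, 0.2645, 0.0309, 0.0, 0.0, 0.0]
(array([0.4335, 0.0568]), np.float64(0.062327471190317715))
```

Converted, -0.098 m is -0.98, -0.09 m is -0.9, 1 degrees is 0.1.

{"name": "drive_effector", "arguments": {
  "steps": [
    [[0.03, 0.01, -0.2, 0.06, -0.69, 0.02], [0.06, 0.02, -0.4, 0.12, -1.38, 0.05], [0.09, 0.04, -0.6, 0.19, -2.08, 0.07], [0.12, 0.05, -0.8, 0.25, -2.77, 0.1], [0.16, 0.06, -0.9, 0.31, -3.46, 0.12], [0.19, 0.07, -0.98, 0.37, -4.16, 0.15], [0.22, 0.08, -0.98, 0.44, -4.86, 0.17], [0.22, 0.08, -0.98, 0.44, -4.86, 0.17], [0.22, 0.08, -0.98, 0.44, -4.86, 0.17]]
  ]
}}

```text
time_s: 16.1
tcp_pos: [0.443, 0.3221, 0.2869]
eef_rot: [-175.6, 28.9, 3.6]
contact_force: [-0.8, 0.1, -3.0]
gripper_width: 0.0207
gripper_force: 59.8
```

```bash
python3 - <<'E'
from plant import r
print(r.get_state()["joints"])
E
```

```text
[  40.78710348   22.06932088   13.22341935  -21.1142307  -101.51418798
   51.14346426]
```

{"name": "drive_effector", "arguments": {
  "steps": [
    [[-0.01, 0.15, 0, 0, 0, 0], [-0.03, 0.45, 0, 0, 0, 0], [-0.05, 0.8, 0.05, 0, 0, 0], [-0.07, 1.2, 0.1, 0, 0, 0], [-0.09, 1.55, 0.15, 0, 0, 0], [-0.1, 1.9, 0.2, 0, 0, 0], [-0.12, 2.25, 0.25, 0, 0, 0], [-0.13, 2.5, 0.28, 0, 0, 0], [-0.14, 2.6, 0.3, 0, 0, 0], [-0.14, 2.645, 0.31, 0, 0, 0], [-0.14, 2.645, 0.31, 0, 0, 0], [-0.14, 2.645, 0.31, 0, 0, 0]]
  ]
}}

```text
time_s: 17.1
tcp_pos: [0.4217, 0.0604, 0.2521]
eef_rot: [-175.4, 28.5, 4.0]
contact_force: [0.7, 0.7, -1.9]
gripper_width: 0.0197
gripper_force: 59.8
```

```bash
cat > m.py <<'E'
from h import *
from plant import r
import sys
np.set_printoptions(precision=4,suppress=True)
f=[]
for nm in ["scene","top"]:
    c=r.capture(nm); pickle.dump(c,open(f"pics/{nm}{sys.argv[1]}.pkl","wb")); f.append(c["frame"])
    Q=cloud(c); hh=cv2.cvtColor(c["frame"],cv2.COLOR_RGB2HSV).astype(int)
    o=r.get_state()["tcp_pos"]; z0=o[2]-.095
    w=(np.hypot(Q[...,0]-.431,Q[...,1]-.06)<.04)&(Q[...,2]>z0-.01)&(Q[...,2]<z0+.075)&(hh[...,1]<70)
    p=Q[w]; print(nm,w.sum(),"zmin",p[:,2].min() if len(p) else 0)
    if nm=="scene":
        for k in np.arange(z0,z0+.075,.01):
            q=p[abs(p[:,2]-k)<.005]; 
            if len(q)>4: print(round(k,3),len(q),np.median(q,0),q[:,0].min(),q[:,0].max(),q[:,1].min(),q[:,1].max())
cv2.imwrite(f"pics/f{sys.argv[1]}.png",np.hstack([cv2.resize(f[0][100:300,180:380],(400,400)),cv2.resize(f[1][150:290,230:370],(400,400))])[:,:,::-1])
E
python3 m.py 6
```

```text
scene 166 zmin 0.16342073219642983
0.167 16 [0.4193 0.0571 0.1693] 0.4125101722763132 0.4351223704843373 0.052622779482739857 0.0662045158773854
0.177 35 [0.4201 0.0564 0.1776] 0.4126549946649377 0.438661560790835 0.05109531078247642 0.06839652260656892
0.187 29 [0.4219 0.0571 0.1858] 0.41449709710299704 0.43556437539353005 0.050759818980817495 0.07163894957543326
0.197 29 [0.4221 0.0583 0.1962] 0.4167420374875043 0.433870200645919 0.0539052381558337 0.06957872887150562
0.207 19 [0.4247 0.0585 0.2067] 0.41976709567252773 0.4340597617539161 0.055746883804805414 0.067824696221637
0.217 20 [0.4243 0.0579 0.2179] 0.4193439581733688 0.43437818853270843 0.05562623317842608 0.06496442644410105
0.227 18 [0.4242 0.0585 0.2282] 0.42194273277497435 0.43388088308699474 0.05334270992837131 0.06389265338352867
top 19 zmin 0.1808367059936995
```

View pics/f6.png

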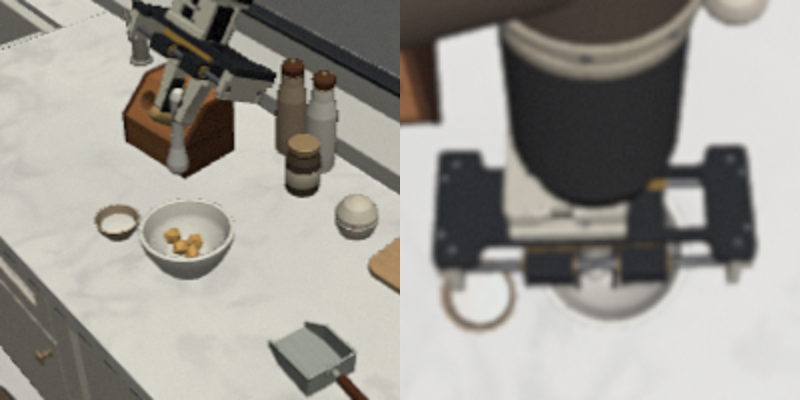

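The scene crop shows the pestle upright, head down, at (180,150), with the four lumps in the mortar (185,243) and the empty scoop flat at (315,360). The slices put the pestle's tilt at about 2.5° and its position at about 7 mm off centre in y. I'll correct both while lowering.

```bash
python3 - <<'E'
from h import *
from plant import r
s=r.get_state(); C=R.from_euler("xyz",s["eef_rot"],degrees=True); o=s["tcp_pos"]
tip=np.array([.4285,.064,.16]); new=np.array([.431,.057,.104])
W=R.from_euler("y",-2.5,degrees=True); print(rel(new+W.apply(o-tip),W*C))
E
```

```text
[0.0251, 0.0109, 0.0498, -0.15, 2.49, -0.12]
```

{"name": "drive_effector", "arguments": {
  "steps": [
    [[0.03, 0.01, 0.06, 0, 0.03, 0], [0.08, 0.03, 0.15, 0, 0.08, 0], [0.14, 0.06, 0.28, 0, 0.14, 0], [0.2, 0.09, 0.4, 0, 0.2, 0], [0.24, 0.1, 0.47, -0.01, 0.24, -0.01], [0.25, 0.11, 0.5, -0.01, 0.25, -0.01], [0.25, 0.11, 0.5, -0.01, 0.25, -0.01], [0.25, 0.11, 0.5, -0.01, 0.25, -0.01], [0.25, 0.11, 0.5, -0.01, 0.25, -0.01], [0.25, 0.11, 0.5, -0.01, 0.25, -0.01]]
  ]
}}

```text
time_s: 18.03
tcp_pos: [0.4203, 0.0529, 0.1956]
eef_rot: [-175.5, 26.0, 3.8]
contact_force: [-0.8, 0.3, -2.3]
gripper_width: 0.02
gripper_force: 59.8
```

```bash
python3 m.py 7
python3 - <<'E'
from h import *
c=load("scene7");Q=cloud(c); w=(np.hypot(Q[...,0]-.432,Q[...,1]-.057)<.085)&(Q[...,2]>.057)&(Q[...,2]<.072); print(ring(Q[w]))
E
```

```text
scene 162 zmin 0.10831394227527125
0.111 15 [0.4202 0.0493 0.1129] 0.4143137265438537 0.43524642103846184 0.04541889306378122 0.06817295742837381
0.121 33 [0.4194 0.0488 0.1214] 0.41330991569226316 0.4376237214620174 0.042875604852552374 0.06783564441528656
0.131 32 [0.4221 0.0498 0.1306] 0.41517833698067486 0.4386676899225798 0.04378005808278562 0.0627479063855928
0.141 28 [0.4212 0.0516 0.1399] 0.41595225840557265 0.43617703372441147 0.04557049968384452 0.06324214435556552
0.151 21 [0.4244 0.0519 0.15  ] 0.41824671355599186 0.43503073338279213 0.046664465774493236 0.06139119051023212
0.161 18 [0.4222 0.0504 0.161 ] 0.41866603842704486 0.43299883152614654 0.04648073529259156 0.05941687639172166
0.171 15 [0.4233 0.0496 0.1698] 0.4192709336111721 0.43011740227039075 0.04640041678751328 0.05610904575326037
top 5 zmin 0.13506051036345756
(array([0.42870511, 0.05751854]), np.float64(0.062219674585842835))
```

View pics/f7.png

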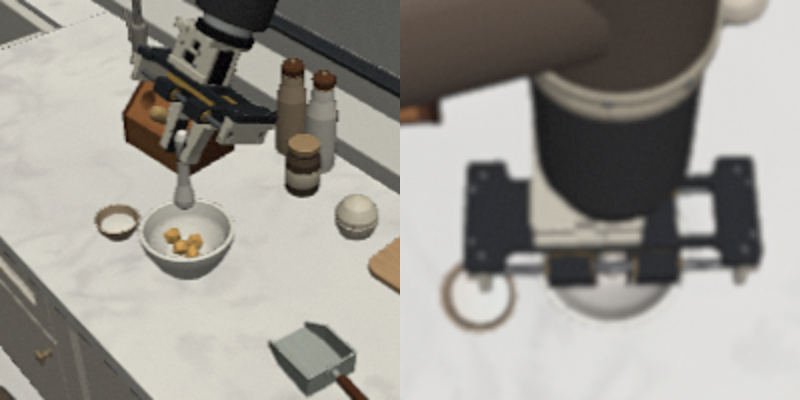

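The pestle hangs upright over the bowl at (184,190), its tip about 4 cm above the rim, within about 2 mm of the mortar centre and about 1–2° of vertical. I'll let it settle, then hand in.

{"name": "drive_effector", "arguments": {
  "steps": [
    [[0, 0, 0, 0, 0, 0], [0, 0, 0, 0, 0, 0], [0, 0, 0, 0, 0, 0], [0, 0, 0, 0, 0, 0], [0, 0, 0, 0, 0, 0], [0, 0, 0, 0, 0, 0]]
  ]
}}

```text
time_s: 18.63
tcp_pos: [0.4198, 0.0526, 0.1952]
eef_rot: [-175.5, 26.1, 3.8]
contact_force: [-0.2, 0.0, -2.3]
gripper_width: 0.02
gripper_force: 59.8
```

```bash
python3 -c "
from plant import r
print(r.close_job())"
```

```text
the job is handed in; nothing more can be done
None
```

I handed the job in at 18.6 s: all four lumps are in the mortar, the empty scoop is flat on the worktop, and the pestle is held head down about 4 cm above the rim, within about 2 mm of centre and 1–2° of vertical; no verdict came back.

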